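# Refit and close the vacuum valve lever

### The job

Refit the loose lever on the bench vacuum valve: turn it so the wide slot in its hub matches the wide spline of the upright stem and lower it fully home on the stem's collar, then put the black retaining cap, open end down, over the stem's tip so it sits flat on the hub. Only once the cap is on, swing the lever counter-clockwise (seen from above) to its stop to close the valve. Leave the beaker, the bottle and the slide box where they are, and let go of everything.

Things in the scene. Friction and masses are not known exactly. Their poses are not given: they have to be found in the camera images.
- valve: Fixed bench valve, position and yaw vary. Dark base plate 130 x 100 x 8 mm under an aluminium block 100 x 80 mm, top 70 mm above the bench; on it a round bonnet 68 mm across, top at 78 mm; a brass port on each y side reaches 62 mm from the centre, 35 mm up. Origin: on the bench under the stem's axis, z up.
- stem (a joint): Turn of the upright valve stem about its vertical axis, rad: 0 to 1.4, growing counter-clockwise seen from above; 1.4 is the stop (valve closed). At value 0 the wide spline points along the valve's own +x. It starts between 0 and 0.45, stays where it is left and needs about 0.12 N m to turn. The seated lever has about 0.09 rad of free play on it either way: keep pushing until it is firm.
- stem_seat (a point): Centre of the flat top of the stem's collar (60 mm across), 100 mm above the bench, where the hub must rest. Turns with the stem: x along the wide spline, z up. Four splines in a cross rise 24 mm from it, reaching 18 mm from the axis: +x 18 mm wide, the other three 10 mm (top 5 mm stepped in). On the axis a round pilot tip 15 mm in diameter ends 50 mm above it.
- lever: Loose lever, about 0.45 kg, steel hub, aluminium arm, lying on the bench. Origin: underside centre of its hub; x along the arm, z up. Hub 60 x 60 x 26 mm, through hole of four slots in a cross reaching 19.5 mm out: the +x one (towards the arm) 21 mm wide, the others 13 mm, so it fits the stem one way only, with 1.5 mm play. Arm 14 mm wide, 22 mm tall, x 30 to 140 mm, underside level with the hub's.
- lever_grip (a point): Point inside the lever's arm, 54 mm from the hub's centre and 11 mm above the underside: good to pinch across the 14 mm wide arm, clear of the hub; the centre of mass lies about 18 mm from the hub's centre. Axes as the lever.
- lever_post (a point): Centre of the top of the lever's black upright grip post, which is round, 22 mm in diameter and 50 mm tall, standing on the arm 128 mm from the hub's centre; this point is 72 mm above the lever's underside. Axes as the lever.
- cap: Loose black plastic retaining cap standing open end down on the bench: round, 44 mm in diameter, 62 mm tall, blind bore 21 mm in diameter and 30 mm deep from below, about 0.12 kg. Origin: centre of its lower rim; z up. On the stem it rests on the hub's top with its origin 26 mm above the stem seat.
- beaker: Glass beaker, 72 mm across, 85 mm tall, origin under its centre. Leave it alone.
- bottle: Amber glass bottle, 60 mm across, 140 mm tall, origin under its centre. Leave it alone.
- slide_box: Wooden slide box 90 x 170 x 34 mm, origin under its centre. Leave it alone.
Things that resemble listed ones, but are neither listed nor needed, are in the scene too. There is more than one size of the valve; the one meant has the size given above.

How it is judged:
By the outcome, as a careful person would: the job done as asked, in the order asked, and still so for the second after the job is handed in, with the robot touching nothing.
It also fails if it takes over 72 s, if anything falls off the work surface, if the arm or the gripper's body presses on something with over 40 N, if the wrist force passes 120 N, or if a joint passes its speed limit or range.

### The arm

A 6-joint arm with a two-finger parallel gripper is mounted at the origin on the work surface. World frame = base frame: x ahead of the robot, y to its left, z up, the work surface at z = 0. Lengths are in m, angles in degrees, forces in N, time in s.
With the tool pointing down it reaches from about 0.25 to 0.725 m from the base axis. Payload 9.7 kg.
Tool frame: the origin (TCP) lies midway between the tips of the shut fingers; the grasp point (between the pads) lies 19 mm behind it (bot.hold_point_z is the distance from the TCP to the grasp point, in m); z points along the fingers, y is the line along which they close (so a half turn about z gives the same grasp; the last joint's range is limited). The gripper opens to 85 mm and grips with 20 to 120 N. Pads are 22 mm wide; open, the fingers measure 114 mm over their backs; the gripper's body (76 mm by 85 mm) begins 54 mm behind the grasp point. The pads swing forward as they close: fully open they stand 13 mm farther back than shut.
Start: joints at [71.677, 4.979, 10.078, 95.1, 0, 90], TCP at [0.173, 0.522, 0.231] pointing down, gripper open.
Joint ranges: [-179.16, 179.16], [-48.56, 103.87], [-65.8, 70.77], [-126.05, 130.52], [-82.76, 87.17], [-180, 180]. Speed limits (degrees/s): [127.2, 127.2, 147.25, 180, 180, 180].

### API

Orientations are given as [roll, pitch, yaw] about the fixed x, y, z axes, in that order (R = Rz(yaw) Ry(pitch) Rx(roll)).
In Python, from workcell import bot gives the robot as it stands.
- The arm moves only by the tool play_rows, never from a script. Its argument "steps" is a list that holds one entry, the list of rows, each a list of 4 numbers: the shift along the tool's x, y, z in m, then the turn about the tool's z in rad. In form: [[[tx, ty, tz, yaw], ...]]. A call has exactly 5 rows; each row shifts and turns the commanded pose from where the row before left it, along the tool's axes as they then stand; what a row does not reach is not made up. A row lasts 1/12 s, in which the tool goes at most 41.7 mm and 7.16 degrees, less where a joint would pass 70% of its speed; a pose out of reach is approached as far as the arm can. A call is refused whole if a number of a shift passes 0.0417 or a number of a turn 0.125, either way. A call with a gripper value outside its range is refused whole. "gripper" is the finger opening in m, from 0 to 0.0854, set as the call begins (left out, the last holds). The fingers move at their own pace and stop on an object; "squeeze" is the grip in N (left out, the last holds). Time passes only in rows, so rows that do not move let the fingers close, or fill a call up. It gives the time, the measured TCP pose, the force, the opening and the grip force at its end, in the units of the state.
- bot.get_obs(): the state, without advancing time (a new reading comes with each control period).
- bot.camera(name): name is "scene" or "top" or "wrist"; returns a dict with "img" (420x560x3 uint8, blue, green, red), "vfov" (degrees; the focal length in pixels is half the picture's height over the tangent of half this angle, whatever the lens; pixels are square), "cx", "cy" (the principal point, pixels), "xyz" and "attitude" of the camera in the world. Camera axes: x right, y down, z forward; pixel columns grow to the right and rows downward; lengths in m; the calibration is good to about 2 mm. A picture is of the moment at which its call begins. There is no depth.
- bot.job_done(): hands the job in; it is judged then, once.
The state is a dict: "time": time; "q": joint angles; "qd": joint speeds; "joint_efforts": joint torques, N m; "ee_pos": TCP position; "tcp_rot": TCP orientation; "wrist_force": force on the tool from outside, world axes, zero at the start; "torque": the same for the moment, N m; "opening": finger opening in m; "grasp_force": force on a finger pad.
Only numpy, scipy, OpenCV 4.12 (cv2) and the standard library are available. Lean on these libraries where they do the work, as an engineer would, in place of code of your own. Each camera call takes 0.05 s, during which the arm holds its last target. There are 200 camera calls.

## Working session

There is one attempt and no reset: what is moved stays moved. The work goes in short steps, Python scripts to look and compute and a tool call to move; the robot and the scene stay as the last step left them, time stands still between calls to the robot, and variables do not carry over. Pictures are saved under pics/ and viewed, at most 12 in all, crops included, and the job is handed in when it is done.

Besides the shell and the picture viewer there is one more tool, called after "Emit:" as name([rows], argument=value, ...), one row to a line, values as JSON. play_rows: Moves the arm, as the interface text tells. Its arguments: {"type":"object","properties":{"steps":{"type":"array","items":{"type":"array","items":{"type":"array","items":{"type":"number"}}}},"gripper":{"type":"number"},"squeeze":{"type":"number"}},"required":["steps"]}

```bash
ls; mkdir -p pics
python3 - <<'E'
from workcell import bot
import cv2,numpy as np
o=bot.get_obs(); print(o)
for n in ("scene","top"):
    c=bot.camera(n); cv2.imwrite(f"pics/{n}0.png",c["img"]); print(n,{k:v for k,v in c.items() if k!="img"})
E
```

```text
pics
{'time': 0.0, 'q': array([ 7.16766417e+01,  5.01056812e+00,  1.00338134e+01,  9.50998225e+01,
       -8.63397848e-04,  9.00007124e+01]), 'qd': array([-0.01130495, -0.06043992,  0.00774558,  0.01544848, -0.07128903,
        0.06716718]), 'joint_efforts': array([ 5.79599655e-04, -5.20388496e+01,  4.64799964e+01,  1.64557330e-02,
       -3.24959183e-05,  1.12498401e-05]), 'ee_pos': array([0.17283862, 0.52188824, 0.23058244]), 'tcp_rot': array([-1.79923423e+02,  8.64349267e-04,  1.61675930e+02]), 'wrist_force': array([ 0.29599521,  0.10379123, -0.58004638]), 'torque': array([ 0.01471475, -0.0493601 , -0.0306925 ]), 'grasp_force': 0.0, 'opening': 0.08569004673328781}
scene {'vfov': 51.2612002830943, 'cx': 277.8225618918708, 'cy': 199.43142934725486, 'xyz': array([ 1.14321223, -0.35250679,  1.05551004]), 'attitude': array([-144.41786739,   -0.84498818,   60.33435491])}
top {'vfov': 57.476971940792254, 'cx': 279.39627905560786, 'cy': 214.62347054367066, 'xyz': array([0.43309695, 0.01074029, 0.93903132]), 'attitude': array([-172.43645938,    1.16271985,  -90.7116102 ])}
```

View pics/scene0.png

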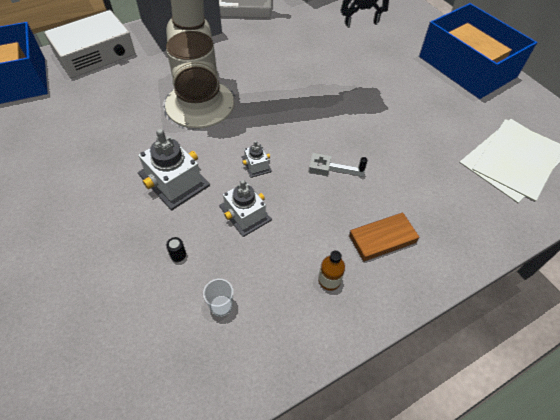

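View pics/top0.png

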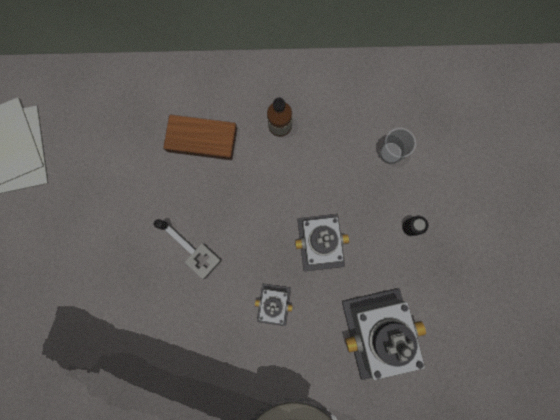

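The scene shows three valves of one design: large (172,168), middle (246,204) and small (256,156). In the top view they are at (390,340), (323,241) and (274,306). The lever is at top (203,261) with its post at (161,224), and the cap is at (416,226). At 0.87 m range the scale is about 440 px/m, so the middle block (about 38 x 47 px) fits 80 x 100 mm. I'll check that in numbers and in one enlarged crop.

```bash
cat > h.py <<'E'
from workcell import bot
import cv2,numpy as np
from scipy.spatial.transform import Rotation as R
def cam(n):
    c=bot.camera(n); c["f"]=210/np.tan(np.radians(c["vfov"]/2)); c["R"]=R.from_euler("xyz",c["attitude"],degrees=True).as_matrix(); return c
def ray(c,uv):
    d=c["R"]@np.array([(uv[0]-c["cx"])/c["f"],(uv[1]-c["cy"])/c["f"],1]); return c["xyz"],d/np.linalg.norm(d)
def plane(c,uv,z):
    o,d=ray(c,uv); return o+d*(z-o[2])/d[2]
def proj(c,p):
    q=c["R"].T@(np.asarray(p)-c["xyz"]); return np.array([c["cx"]+c["f"]*q[0]/q[2],c["cy"]+c["f"]*q[1]/q[2]])
def tri(a,ua,b,ub):
    o1,d1=ray(a,ua);o2,d2=ray(b,ub)
    s=np.linalg.lstsq(np.c_[d1,-d2],o2-o1,rcond=None)[0]
    p,q=o1+s[0]*d1,o2+s[1]*d2; return (p+q)/2,np.linalg.norm(p-q)
E
python3 - <<'E'
from h import *
t=cam("top");s=cam("scene")
def blobs(c,lo,hi,name,amin):
    m=((c["img"].max(2)>=lo)&(c["img"].max(2)<=hi)).astype(np.uint8)
    return m
hsv=cv2.cvtColor(t["img"],cv2.COLOR_BGR2HSV)
m=((hsv[...,2]>135)&(hsv[...,1]<40)).astype(np.uint8)
for c in cv2.findContours(m,cv2.RETR_EXTERNAL,cv2.CHAIN_APPROX_NONE)[0]:
    if cv2.contourArea(c)>300:
        r=cv2.minAreaRect(c); b=cv2.boxPoints(r); P=np.array([plane(t,x,.07) for x in b])
        print(np.round(r[0]),np.round(r[1],1),round(r[2],1),"mm at z=.07",np.round(1000*np.linalg.norm(P[1]-P[0])),np.round(1000*np.linalg.norm(P[2]-P[1])),np.round(P.mean(0),3))
for n,a,b in (("stem tip mid?",(323,237),(243,184)),("cap top",(418,224),(176,242)),("post top",(160,224),(364,160)),("bigstem",(405,352),(162,135)),("hub",(203,260),(320,160))):
    print(n,*tri(t,a,s,b))
cr=np.vstack([np.hstack([cv2.resize(t["img"][200:280,280:370],(400,300),interpolation=2),cv2.resize(t["img"][205:285,140:230],(400,300),interpolation=2)]),
 np.hstack([cv2.resize(s["img"][165:240,205:295],(400,300),interpolation=2),cv2.resize(s["img"][140:190,300:375],(400,300),interpolation=2)])])
cv2.imwrite("pics/c1.png",cr)
E
```

```text
[391. 341.] [67.9 51.4] 76.0 mm at z=.07 114.0 142.0 [ 0.269 -0.212  0.07 ]
[323. 240.] [43.  34.2] 82.9 mm at z=.07 78.0 97.0 [ 0.489 -0.071  0.07 ]
[ 23. 183.] [14.7 49.8] 68.2 mm at z=.07 115.0 36.0 [0.633 0.628 0.07 ]
[  9. 140.] [73.7 44.8] 70.3 mm at z=.07 107.0 188.0 [0.739 0.671 0.07 ]
stem tip mid? [ 0.49009498 -0.06777541  0.13438846] 0.005777894779407617
cap top [ 0.52352863 -0.2876732   0.06482125] 0.001988276118929461
post top [0.53280592 0.30570047 0.06407443] 0.004636015832755883
bigstem [ 0.27136928 -0.2046829   0.19035309] 0.00529509261852912
hub [0.4484951  0.20948016 0.03332714] 0.0006320698174691582
```

View pics/c1.png

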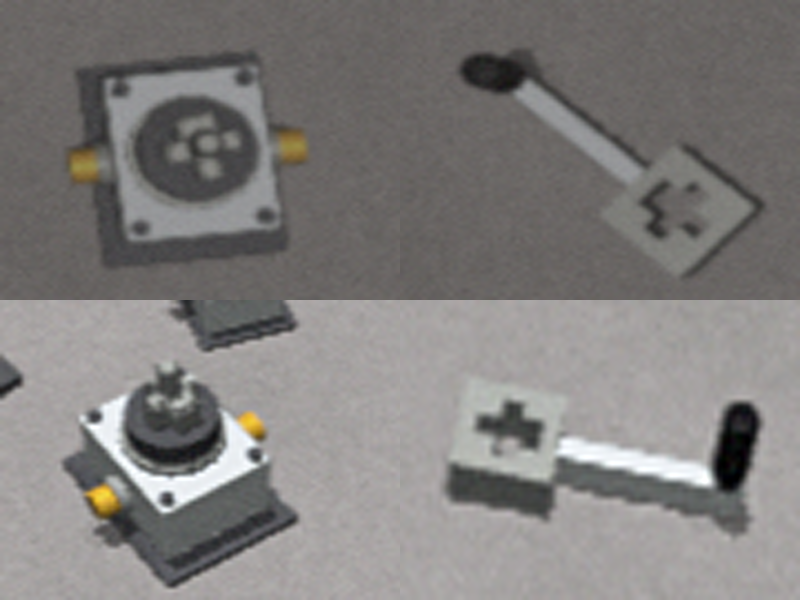

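The middle valve block measures 78 x 97 mm at z = 70 mm, which matches the 80 x 100 given. The large one measures 114 x 142 and the small one is far below, so I'm using the middle valve at about (0.489, -0.07). Its wide spline points roughly +x. The lever hub is at about (0.448, 0.209) and its arm points at about 49°.

```bash
cat >> h.py <<'E'
def plan(xyz,yaw,n):
    "rows of n to reach TCP xyz, yaw(deg), tool down"
    o=bot.get_obs(); p=np.array(o["ee_pos"]); y=o["tcp_rot"][2]
    dy=(yaw-y+180)%360-180; d=(np.asarray(xyz)-p)/n
    out=[]
    for i in range(n):
        a=np.radians(y+dy*i/n); c,s=np.cos(a),np.sin(a)
        # tool x=(c,s,0) tool y=(s,-c,0) tool z=(0,0,-1)
        out.append([round(float(v),4) for v in (c*d[0]+s*d[1],s*d[0]-c*d[1],-d[2],-np.radians(dy)/n)])
    for i in range(0,n,5): print(out[i:i+5])
E
python3 -c "
from h import *
print(bot.hold_point_z); plan([.47,.235,.23],228.7,15)"
```

```text
0.0187
[[-0.0248, -0.0119, 0.0001, -0.078], [-0.0238, -0.0138, 0.0001, -0.078], [-0.0227, -0.0156, 0.0001, -0.078], [-0.0214, -0.0174, 0.0001, -0.078], [-0.02, -0.019, 0.0001, -0.078]]
[[-0.0184, -0.0205, 0.0001, -0.078], [-0.0168, -0.0218, 0.0001, -0.078], [-0.015, -0.0231, 0.0001, -0.078], [-0.0132, -0.0242, 0.0001, -0.078], [-0.0112, -0.0251, 0.0001, -0.078]]
[[-0.0093, -0.0259, 0.0001, -0.078], [-0.0072, -0.0266, 0.0001, -0.078], [-0.0051, -0.0271, 0.0001, -0.078], [-0.003, -0.0274, 0.0001, -0.078], [-0.0008, -0.0275, 0.0001, -0.078]]
```

Emit:
play_rows([
  [[-0.0248,-0.012,0,-0.078],[-0.0238,-0.0138,0,-0.078],[-0.0227,-0.0156,0,-0.078],[-0.0214,-0.0174,0,-0.078],[-0.02,-0.019,0,-0.078]],
])

```text
time: 0.62
ee_pos: [0.2727, 0.4254, 0.2311]
tcp_rot: [-180.0, -0.0, -175.7]
wrist_force: [1.0, 0.3, -0.1]
opening: 0.0855
grasp_force: 0.0
```

Emit:
play_rows([
  [[-0.0184,-0.0205,0,-0.078],[-0.0168,-0.0218,0,-0.078],[-0.015,-0.023,0,-0.078],[-0.0132,-0.0242,0,-0.078],[-0.0112,-0.025,0,-0.078]],
])

```text
time: 1.03
ee_pos: [0.3717, 0.3299, 0.2312]
tcp_rot: [180.0, -0.0, -153.4]
wrist_force: [-0.1, 0.1, 0.4]
opening: 0.0854
grasp_force: 0.0
```

Emit:
play_rows([
  [[-0.0093,-0.026,0,-0.078],[-0.0072,-0.0266,0,-0.078],[-0.005,-0.027,0,-0.078],[-0.003,-0.0274,0,-0.078],[-0.0008,-0.0275,0,-0.078]],
])

```text
time: 1.45
ee_pos: [0.4707, 0.2341, 0.2312]
tcp_rot: [180.0, -0.0, -131.1]
wrist_force: [0.2, 0.4, 0.1]
opening: 0.0856
grasp_force: 0.0
```

```bash
python3 -c "
from h import *
o=bot.get_obs(); print(o['time'],o['ee_pos'],o['tcp_rot'],o['q'])
c=cam('wrist'); cv2.imwrite('pics/w1.png',c['img']); print(c['xyz'],c['attitude'],c['vfov'],c['cx'],c['cy'])
print(proj(c,o['ee_pos']),proj(c,[.448,.209,.026]),proj(c,[.533,.306,.07]))
np.savez('pics/w1.npz',**{k:c[k] for k in c})
"
```

```text
1.45 [0.47074415 0.23406877 0.23120942] [ 1.79996234e+02 -3.11517988e-03 -1.31071485e+02] [ 2.64367667e+01  1.63481211e+00  6.56804903e+00  9.49375558e+01
  2.28764403e-03 -2.24917484e+01]
[0.42402212 0.17914854 0.37340595] [1.63837131e+02 3.73894498e-02 1.38929325e+02] 60.62617277121009 286.8212170604863 206.71494902942834
[289.00200465 274.74148888] [288.65914061 144.16657585] [288.28751205 287.65897251]
```

View pics/w1.png

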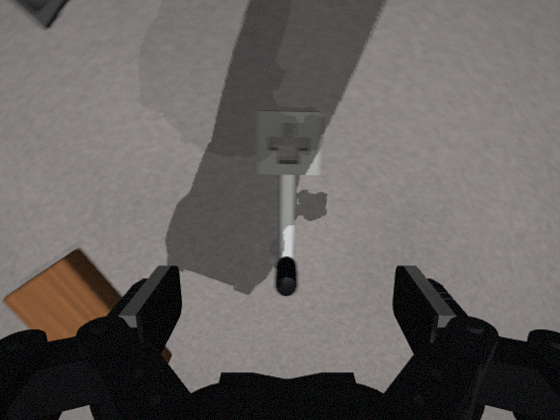

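The wrist view shows the hub top with corners near (258,111), (322,111), (322,174) and (260,174), the arm running down along column 288, and the post at (286,275). The lever is almost aligned with the tool.

```bash
python3 -c "
from h import *
c=dict(np.load('pics/w1.npz')); t=cam('top')
g=c['img'].max(2).astype(int)
for r in (180,190,200,210): 
  L=g[r,270:310]; print(r,list(L))
h=np.mean([(258,111),(322,111),(322,174),(260,174)],0)
for z in (.026,): print('hub',plane(c,h,z))
print('tri hub',tri(c,h,t,(203,260)))
for n,uv in (('a1',(289,178)),('a2',(288,250))): print(n,plane(c,uv,.022))
print('size',np.linalg.norm(plane(c,(258,111),.026)-plane(c,(322,111),.026)),np.linalg.norm(plane(c,(322,174),.026)-plane(c,(322,111),.026)))
print('post tri',tri(c,(286.5,283),t,(159.5,223.5)))
"
```

```text
180 [np.int64(85), np.int64(86), np.int64(88), np.int64(89), np.int64(90), np.int64(87), np.int64(87), np.int64(87), np.int64(81), np.int64(90), np.int64(101), np.int64(107), np.int64(125), np.int64(136), np.int64(145), np.int64(144), np.int64(145), np.int64(150), np.int64(148), np.int64(150), np.int64(147), np.int64(147), np.int64(138), np.int64(131), np.int64(117), np.int64(104), np.int64(87), np.int64(86), np.int64(93), np.int64(122), np.int64(137), np.int64(142), np.int64(147), np.int64(145), np.int64(147), np.int64(149), np.int64(151), np.int64(152), np.int64(145), np.int64(148)]
190 [np.int64(86), np.int64(85), np.int64(87), np.int64(86), np.int64(83), np.int64(84), np.int64(84), np.int64(81), np.int64(79), np.int64(90), np.int64(98), np.int64(109), np.int64(121), np.int64(136), np.int64(143), np.int64(145), np.int64(146), np.int64(150), np.int64(149), np.int64(153), np.int64(148), np.int64(145), np.int64(136), np.int64(121), np.int64(113), np.int64(108), np.int64(131), np.int64(143), np.int64(148), np.int64(146), np.int64(132), np.int64(118), np.int64(98), np.int64(86), np.int
[... 879 characters left out ...]
), np.int64(145), np.int64(148), np.int64(147), np.int64(150), np.int64(154), np.int64(151), np.int64(140), np.int64(131), np.int64(115), np.int64(103), np.int64(87), np.int64(82), np.int64(84), np.int64(87), np.int64(84), np.int64(89), np.int64(86), np.int64(89), np.int64(92), np.int64(93), np.int64(88), np.int64(89), np.int64(87), np.int64(86), np.int64(86)]
hub [0.44563394 0.20896409 0.026     ]
tri hub (array([0.44684488, 0.20902939, 0.03150467]), np.float64(0.0032753514268792356))
a1 [0.4699171 0.2347658 0.022    ]
a2 [0.52141905 0.29245686 0.022     ]
size 0.059827528296731915 0.059758271090162726
post tri (array([0.53311609, 0.30417117, 0.06398227]), np.float64(0.0010026570110112495))
```

```bash
python3 -c "
from h import *
plan([.482,.2493,.004],228.3,10)"
```

```text
[[-0.0019, 0.0003, 0.0227, 0.0007], [-0.0019, 0.0003, 0.0227, 0.0007], [-0.0019, 0.0003, 0.0227, 0.0007], [-0.0019, 0.0003, 0.0227, 0.0007], [-0.0019, 0.0003, 0.0227, 0.0007]]
[[-0.0019, 0.0003, 0.0227, 0.0007], [-0.0019, 0.0003, 0.0227, 0.0007], [-0.0019, 0.0003, 0.0227, 0.0007], [-0.0019, 0.0003, 0.0227, 0.0007], [-0.0019, 0.0003, 0.0227, 0.0007]]
```

Emit:
play_rows([
  [[-0.004,0.0006,0.026,0.0014],[-0.004,0.0006,0.026,0.0014],[-0.004,0.0006,0.026,0.0014],[-0.004,0.0006,0.026,0.0014],[-0.003,0.0006,0.026,0.0014]],
])

```text
time: 1.97
ee_pos: [0.4799, 0.252, 0.1]
tcp_rot: [180.0, 0.0, -131.7]
wrist_force: [1.5, -0.1, -0.2]
opening: 0.0853
grasp_force: 0.0
```

Emit:
play_rows([
  [[0,0,0.026,0],[0,0,0.026,0],[0,0,0.02,0],[0,0,0.015,0],[0,0,0.01,0]],
])

```text
time: 2.38
ee_pos: [0.479, 0.2514, 0.0022]
tcp_rot: [179.9, -0.1, -131.7]
wrist_force: [-0.2, 0.7, 0.6]
opening: 0.0852
grasp_force: 0.0
```

Emit:
play_rows([
  [[0,0,0,0],[0,0,0,0],[0,0,0,0],[0,0,0,0],[0,0,0,0]],
], gripper=0.005, squeeze=90)

```text
time: 2.8
ee_pos: [0.4809, 0.2518, 0.0054]
tcp_rot: [-180.0, 0.1, -131.7]
wrist_force: [0.2, 0.5, 0.1]
opening: 0.0256
grasp_force: 0.0
```

Emit:
play_rows([
  [[0,0,0,0],[0,0,0,0],[0,0,0,0],[0,0,0,0],[0,0,0,0]],
])

```text
time: 3.22
ee_pos: [0.4809, 0.2516, 0.0055]
tcp_rot: [-180.0, 0.1, -131.7]
wrist_force: [-0.9, -2.2, 6.8]
opening: 0.0117
grasp_force: 89.1
```

Emit:
play_rows([
  [[0,0,-0.005,0],[0,0,-0.015,0],[0,0,-0.03,0],[0,0,-0.04,0],[0,0,-0.04,0]],
])

```text
time: 3.63
ee_pos: [0.4792, 0.251, 0.1348]
tcp_rot: [179.9, -0.1, -131.7]
wrist_force: [2.4, 1.3, -3.1]
opening: 0.0117
grasp_force: 88.1
```

Emit:
play_rows([
  [[0,0,-0.04,0],[0,0,-0.04,0],[0,0,-0.03,0],[0,0,-0.01,0],[0,0,0,0]],
])

```text
time: 4.05
ee_pos: [0.481, 0.2519, 0.2566]
tcp_rot: [-179.9, 0.2, -131.7]
wrist_force: [0.4, 0.7, -4.4]
opening: 0.012
grasp_force: 88.4
```

```bash
python3 -c "
from h import *
print(bot.get_obs()['torque'])
plan([.61,-.07,.25],184,15)"
```

```text
[ 0.18174501 -0.153374   -0.02748639]
[[0.0103, -0.0207, 0.0004, 0.0516], [0.0092, -0.0212, 0.0004, 0.0516], [0.0081, -0.0216, 0.0004, 0.0516], [0.007, -0.022, 0.0004, 0.0516], [0.0058, -0.0224, 0.0004, 0.0516]]
[[0.0047, -0.0226, 0.0004, 0.0516], [0.0035, -0.0228, 0.0004, 0.0516], [0.0023, -0.023, 0.0004, 0.0516], [0.0011, -0.0231, 0.0004, 0.0516], [-0.0, -0.0231, 0.0004, 0.0516]]
[[-0.0012, -0.0231, 0.0004, 0.0516], [-0.0024, -0.023, 0.0004, 0.0516], [-0.0036, -0.0228, 0.0004, 0.0516], [-0.0048, -0.0226, 0.0004, 0.0516], [-0.0059, -0.0223, 0.0004, 0.0516]]
```

Lifted: the weight reads 4.4 N, so the lever is held.

Emit:
play_rows([
  [[0.0103,-0.0207,0,0.0516],[0.0092,-0.0212,0,0.0516],[0.0081,-0.0216,0,0.0516],[0.007,-0.022,0,0.0516],[0.0058,-0.0224,0,0.0516]],
])

```text
time: 4.47
ee_pos: [0.5229, 0.1431, 0.2511]
tcp_rot: [179.9, -0.2, -146.6]
wrist_force: [0.4, 0.1, -3.5]
opening: 0.0118
grasp_force: 88.3
```

Emit:
play_rows([
  [[0.0047,-0.0226,0,0.0516],[0.0035,-0.0228,0,0.0516],[0.0023,-0.023,0,0.0516],[0.0011,-0.0231,0,0.0516],[0,-0.0231,0,0.0516]],
])

```text
time: 4.88
ee_pos: [0.5659, 0.0359, 0.251]
tcp_rot: [179.9, -0.2, -161.4]
wrist_force: [0.7, 0.6, -3.6]
opening: 0.0117
grasp_force: 88.3
```

Emit:
play_rows([
  [[-0.0012,-0.0231,0,0.0516],[-0.0024,-0.023,0,0.0516],[-0.0036,-0.0228,0,0.0516],[-0.0048,-0.0226,0,0.0516],[-0.0059,-0.0223,0,0.0516]],
])

```text
time: 5.3
ee_pos: [0.6088, -0.0713, 0.2509]
tcp_rot: [179.9, -0.2, -176.2]
wrist_force: [0.2, 1.1, -3.7]
opening: 0.0117
grasp_force: 88.3
```

Emit:
play_rows([
  [[0,0,0,0],[0,0,0,0],[0,0,0,0],[0,0,0,0],[0,0,0,0]],
])

```text
time: 5.72
ee_pos: [0.6088, -0.0694, 0.2539]
tcp_rot: [180.0, -0.0, -176.0]
wrist_force: [0.7, -0.1, -3.0]
opening: 0.0115
grasp_force: 88.5
```

```bash
python3 -c "
from h import *
o=bot.get_obs(); print(o['time'],o['ee_pos'],o['tcp_rot'],o['q'])
c=cam('wrist'); cv2.imwrite('pics/w2.png',cv2.resize(c['img'],(800,600),interpolation=2))
np.savez('pics/w2.npz',**{k:c[k] for k in c}); print(c['xyz'],c['attitude'],proj(c,[.49,-.07,.1]))
"
```

```text
5.7167 [ 0.60880934 -0.06937254  0.25388413] [ 1.79986911e+02 -3.38717242e-02 -1.75954085e+02] [-6.50379507e+00  1.46478177e+01  2.36392468e+01  9.90271247e+01
  6.66592774e-03 -1.05497082e+01]
[ 0.53815359 -0.07611732  0.39613144] [ 1.63849207e+02 -1.48737756e-02  9.40459500e+01] [299.30068323  37.06255668]
```

View pics/w2.png

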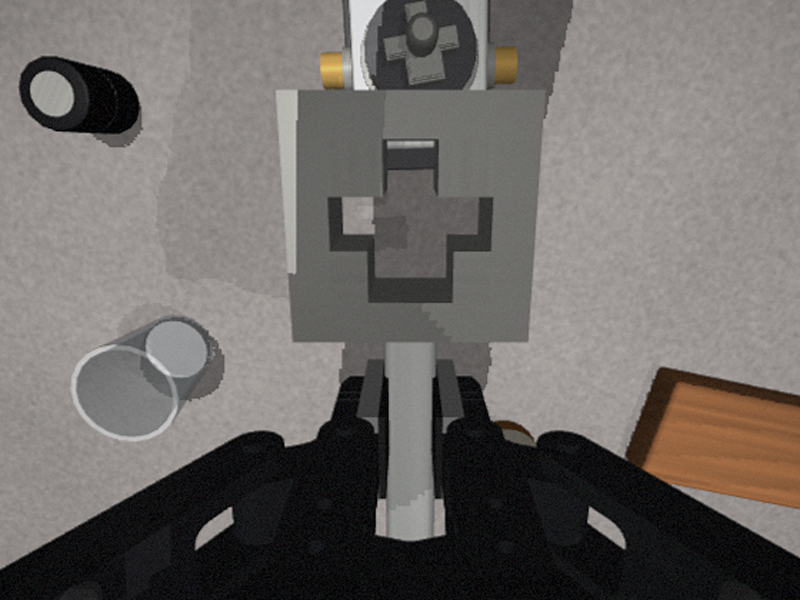

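The wrist view (scaled 800x600) shows the hub slots with the wide one toward the arm, down at (410,260). The stem is at (420,45) with its wide spline pointing down and slightly right, so about 10° CCW of the lever. The stem is cut off at the picture's edge, so I'll shift sideways to see it whole.

Emit:
play_rows([
  [[0.0102,-0.0174,0,0],[0.0102,-0.0174,0,0],[0.0102,-0.0174,0,0],[0.0102,-0.0174,0,0],[0.0102,-0.0174,0,0]],
])

```text
time: 6.18
ee_pos: [0.5638, -0.1606, 0.2545]
tcp_rot: [-180.0, 0.0, -176.0]
wrist_force: [-0.6, 0.4, -4.1]
opening: 0.012
grasp_force: 88.6
```

Emit:
play_rows([
  [[0,0,0,0],[0,0,0,0],[0,0,0,0],[0,0,0,0],[0,0,0,0]],
])

```text
time: 6.6
ee_pos: [0.5646, -0.1597, 0.2542]
tcp_rot: [180.0, 0.0, -176.0]
wrist_force: [0.2, 0.1, -4.7]
opening: 0.0119
grasp_force: 88.6
```

```bash
python3 -c "
from h import *
o=bot.get_obs(); print(o['time'],o['ee_pos'],o['tcp_rot'])
c=cam('wrist'); np.savez('pics/w3.npz',**{k:c[k] for k in c}); p=proj(c,[.49,-.07,.11]); print(p)
u,v=np.round(p).astype(int); u0,v0=max(0,u-70),max(0,v-52); print(u0,v0)
cv2.imwrite('pics/w3.png',cv2.resize(c['img'][v0:v0+105,u0:u0+140],(800,600),interpolation=2))
"
```

```text
6.6 [ 0.56457598 -0.15974531  0.2542453 ] [ 1.79993991e+02  3.89563560e-03 -1.75968171e+02]
[412.3833593  106.48859489]
342 54
```

View pics/w3.png

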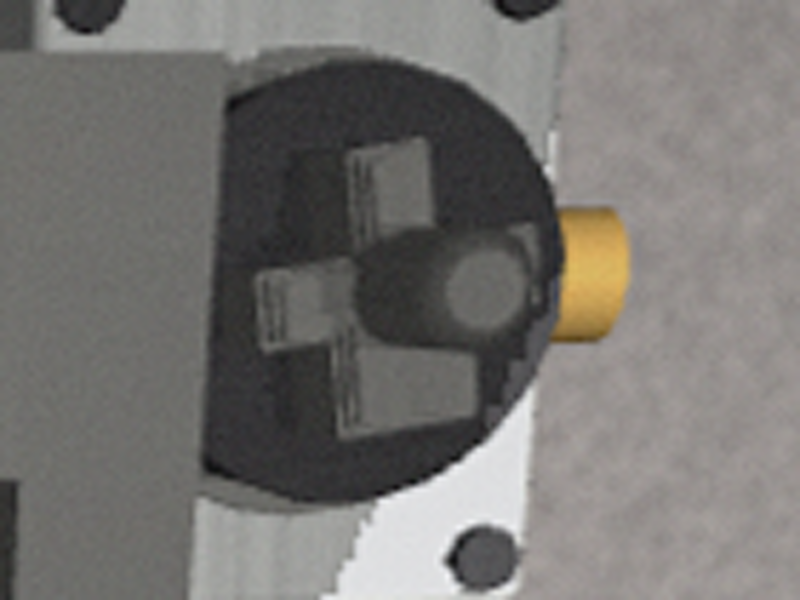

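The crop shows the stem whole: pilot tip top at (487,292), wide spline at the bottom with outer edge (358,434)-(477,415), and the narrow spline opposite with edge (363,148)-(430,138).

```bash
python3 -c "
from h import *
c=dict(np.load('pics/w3.npz')); t=cam('top'); s=cam('scene'); w2=dict(np.load('pics/w2.npz'))
P=lambda u,v,z: plane(c,(342+(u+.5)/5.714-.5,54+(v+.5)/5.714-.5),z)
ang=lambda a,b: np.degrees(np.arctan2(*(b-a)[1::-1]))
tip=P(487,292,.15); print('tip',tip)
px=np.array([342+487/5.714-.4,54+292/5.714-.4]); print('tri tip',tri(c,px,w2,(422*.7,27*.7)),tri(c,px,t,(324.5,237)))
a,b=P(358,434,.124),P(477,415,.124); print('wide',np.linalg.norm(b-a),ang(a,b)-90,(a+b)/2)
n1,n2=P(363,148,.124),P(430,138,.124); print('narrow',np.linalg.norm(n2-n1),ang(n1,n2)-90)
print('axis dir',ang((n1+n2)/2,(a+b)/2),'mid',((a+b)/2+(n1+n2)/2)/2,'len',np.linalg.norm((a+b)/2-(n1+n2)/2))
print('dir from tip',ang(tip,(a+b)/2),ang((n1+n2)/2,tip))
l1,l2=P(258,270,.119),P(265,352,.119); print('left',np.linalg.norm(l2-l1),ang(l1,l2),'mid',(l1+l2)/2)
print('collar centre from block? brass')
# lever in hand: hub slots from w2 picture at hub top z
o=np.array([.6088,-.0694,.2539]); 
for z in (.27,.275,.28):
  Q=lambda u,v: plane(w2,(u*.7,v*.7),z)
  k=[Q(276,90),Q(546,90),Q(528,342),Q(293,342)]; h=np.mean(k,0)
  print(z,[round(np.linalg.norm(k[i]-k[i-1]),4) for i in range(4)],'hub',h, 'rel',h-o,'ang',ang(k[0],k[1])-90,ang(k[3],k[2])-90, 'slots',Q(411,197+0),ang(Q(330,197),Q(492,197))-90)
"
```

```text
tip [ 0.48873106 -0.07415977  0.15      ]
tri tip (array([ 0.48850733, -0.07440417,  0.15106563]), np.float64(0.0005725686603652506)) (array([ 0.48984897, -0.06847764,  0.13567196]), np.float64(0.0028733304439595877))
wide 0.015415572621965724 13.051691192203762 [ 0.50522693 -0.07048002  0.124     ]
narrow 0.008362922262352685 12.157287967234979
axis dir 13.969990858524653 mid [ 0.48822312 -0.07471009  0.124     ] len 0.035044131199539606
dir from tip 12.575158915215072 15.26866446563277
left 0.010451191916012957 13.487377946880072 mid [ 0.49254361 -0.09144166  0.119     ]
collar centre from block? brass
0.27 [np.float64(0.0618), np.float64(0.0619), np.float64(0.0618), np.float64(0.0618)] hub [ 0.55649394 -0.07454142  0.27      ] rel [-0.05230606 -0.00514142  0.0161    ] ang 4.047423144492313 4.040135908360654 slots [ 0.54981277 -0.07495466  0.27      ] 4.044568864451961
0.275 [np.float64(0.0593), np.float64(0.0595), np.float64(0.0594), np.float64(0.0593)] hub [ 0.55576691 -0.07460389  0.275     ] rel [-0.05303309 -0.00520389  0.0211    ] ang 4.047423144492328 4.04013590836054 slots [ 0.54935058 -0.07500075  0.275     ] 4.0445688644517475
0.28 [np.float64(0.0569), np.float64(0.057), np.float64(0.0569), np.float64(0.0569)] hub [ 0.55503988 -0.07466636  0.28      ] rel [-0.05376012 -0.00526636  0.0261    ] ang 4.047423144492328 4.040135908360526 slots [ 0.5488884  -0.07504684  0.28      ] 4.044568864451847
```

Stem axis is at about (0.4885, -0.0744), with tip z at 0.151 by triangulation (0.150 given), and the spline points 13.3°. In the tool frame the hub is at (0.053, -0.0015), underside 5.5 mm below the TCP. Next I'll go above the stem.

```bash
python3 -c "
from h import *
plan([.5398,-.0607,.2],193.3,10)"
```

```text
[[0.0018, 0.0101, 0.0054, -0.0162], [0.0016, 0.0101, 0.0054, -0.0162], [0.0014, 0.0101, 0.0054, -0.0162], [0.0013, 0.0102, 0.0054, -0.0162], [0.0011, 0.0102, 0.0054, -0.0162]]
[[0.0009, 0.0102, 0.0054, -0.0162], [0.0008, 0.0102, 0.0054, -0.0162], [0.0006, 0.0102, 0.0054, -0.0162], [0.0004, 0.0102, 0.0054, -0.0162], [0.0003, 0.0102, 0.0054, -0.0162]]
```

Emit:
play_rows([
  [[0.0018,0.0101,0.0054,-0.0162],[0.0016,0.0101,0.0054,-0.0162],[0.0014,0.0101,0.0054,-0.0162],[0.0013,0.0102,0.0054,-0.0162],[0.0011,0.0102,0.0054,-0.0162]],
])

```text
time: 7.17
ee_pos: [0.5519, -0.1101, 0.227]
tcp_rot: [180.0, 0.0, -171.3]
wrist_force: [-0.0, -0.3, -4.2]
opening: 0.0117
grasp_force: 88.7
```

Emit:
play_rows([
  [[0.0009,0.0102,0.0054,-0.0162],[0.0008,0.0102,0.0054,-0.0162],[0.0006,0.0102,0.0054,-0.0162],[0.0004,0.0102,0.0054,-0.0162],[0.0003,0.0102,0.0054,-0.0162]],
])

```text
time: 7.58
ee_pos: [0.5395, -0.0602, 0.1998]
tcp_rot: [-180.0, 0.0, -166.7]
wrist_force: [-0.7, -0.3, -3.9]
opening: 0.012
grasp_force: 88.7
```

Emit:
play_rows([
  [[0,0,0.016,0],[0,0,0.016,0],[0,0,0,0],[0,0,0,0],[0,0,0,0]],
])

```text
time: 8.0
ee_pos: [0.5399, -0.0611, 0.1691]
tcp_rot: [-180.0, 0.0, -166.7]
wrist_force: [-0.0, -0.5, -4.0]
opening: 0.012
grasp_force: 88.5
```

```bash
python3 -c "
from h import *
o=bot.get_obs(); print(o['time'],o['ee_pos'],o['tcp_rot'])
c=cam('wrist'); np.savez('pics/w4.npz',**{k:c[k] for k in c})
cv2.imwrite('pics/w4.png',cv2.resize(c['img'][50:255,150:420],(790,600),interpolation=2))
"
```

```text
8.0 [ 0.53987145 -0.06105056  0.16912399] [-1.79983969e+02  4.01101830e-02 -1.66736538e+02]
```

View pics/w4.png

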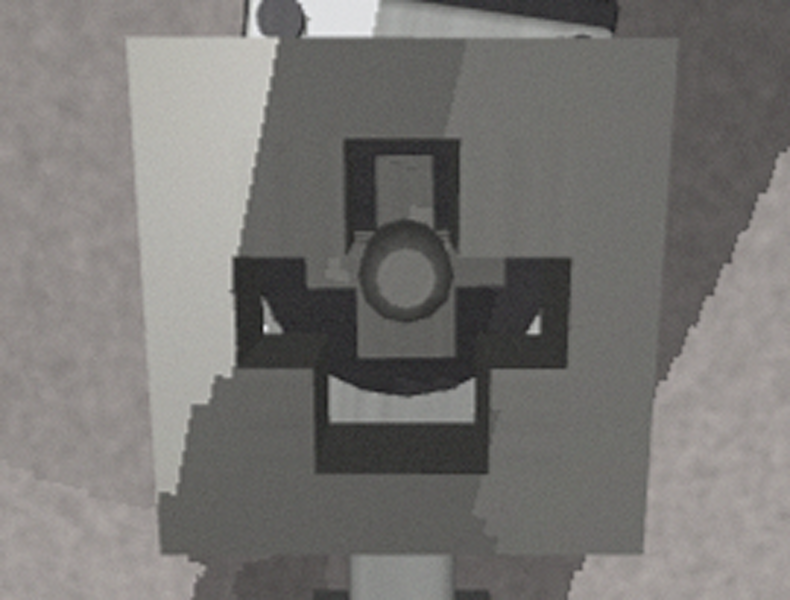

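Seen through the hub, the slots (centre about column 402) line up with the splines (about 405) and are parallel, with the pilot tip at (406,277). I'll compute the residual.

```bash
python3 -c "
from h import *
c=dict(np.load('pics/w4.npz'))
P=lambda u,v,z: plane(c,(150+u/2.926-.3,50+v/2.927-.3),z)
z=.1896
h=np.mean([P(127,38,z),P(678,38,z),P(643,554,z),P(162,554,z)],0)
print('size',np.linalg.norm(P(127,38,z)-P(678,38,z)),np.linalg.norm(P(678,38,z)-P(643,554,z)))
h2=(P(402,139,z)+P(402,473,z))/2
a=np.radians(193.3); tx=np.array([np.cos(a),np.sin(a)]);ty=np.array([np.sin(a),-np.cos(a)])
for n,p in (('tip',P(406,277,.15)),('splmid',(P(404.5,155,.124)+P(407,358,.124))/2),('wide',P(407,358,.124)),('narrow',P(404.5,155,.124))):
  for hh in (h,h2): d=(p-hh)[:2]; print(n,'tool dx,dy mm',d@tx*1e3,d@ty*1e3)
"
```

```text
size 0.05949206790678518 0.059554691403802894
tip tool dx,dy mm -0.21625826227197711 0.5657573716205649
tip tool dx,dy mm -0.24194029616256366 0.6207533566118457
splmid tool dx,dy mm -0.018153850730133186 0.6306576021861032
splmid tool dx,dy mm -0.04383588462071976 0.6856535871773841
wide tool dx,dy mm -17.609623184590745 0.8601294707310168
wide tool dx,dy mm -17.635305218481335 0.9151254557222976
narrow tool dx,dy mm 17.573315483130425 0.401185733641177
narrow tool dx,dy mm 17.547633449239843 0.4561817186324578
```

Emit:
play_rows([
  [[0,0.0013,0,-0.012],[0,0,0.008,0],[0,0,0.008,0],[0,0,0.008,0],[0,0,0,0]],
])

```text
time: 8.47
ee_pos: [0.5385, -0.0599, 0.1418]
tcp_rot: [179.9, -0.2, -166.1]
wrist_force: [-0.8, -0.0, -4.9]
opening: 0.0119
grasp_force: 88.6
```

Emit:
play_rows([
  [[0,0,0.004,0],[0,0,0.004,0],[0,0,0.004,0],[0,0,0.004,0],[0,0,0.004,0]],
])

```text
time: 8.88
ee_pos: [0.5394, -0.06, 0.1239]
tcp_rot: [-180.0, 0.0, -166.1]
wrist_force: [-1.0, 0.2, -3.4]
opening: 0.012
grasp_force: 88.6
```

Emit:
play_rows([
  [[0,0,0.003,0],[0,0,0.003,0],[0,0,0.003,0],[0,0,0,0],[0,0,0,0]],
])

```text
time: 9.3
ee_pos: [0.5394, -0.0599, 0.1152]
tcp_rot: [180.0, -0.0, -166.1]
wrist_force: [0.7, -0.1, -4.6]
opening: 0.012
grasp_force: 88.6
```

Emit:
play_rows([
  [[0,0,0.002,0],[0,0,0.002,0],[0,0,0.002,0],[0,0,0.002,0],[0,0,0.001,0]],
])

```text
time: 9.72
ee_pos: [0.5393, -0.0599, 0.1059]
tcp_rot: [180.0, -0.0, -166.1]
wrist_force: [-0.4, 0.6, -3.8]
opening: 0.0115
grasp_force: 88.6
```

Emit:
play_rows([
  [[0,0,0.001,0],[0,0,0,0],[0,0,0,0],[0,0,0,0],[0,0,0,0]],
])

```text
time: 10.13
ee_pos: [0.5394, -0.0599, 0.1055]
tcp_rot: [-180.0, 0.0, -166.1]
wrist_force: [-1.6, 1.2, -0.5]
opening: 0.0115
grasp_force: 89.0
```

Emit:
play_rows([
  [[0,0,0.001,0],[0,0,0,0],[0,0,0,0],[0,0,0,0],[0,0,0,0]],
])

```text
time: 10.55
ee_pos: [0.5395, -0.0599, 0.1053]
tcp_rot: [-180.0, 0.0, -166.1]
wrist_force: [-3.9, 0.8, 6.0]
opening: 0.0113
grasp_force: 90.2
```

Emit:
play_rows([
  [[0,0,0,0],[0,0,0,0],[0,0,0,0],[0,0,0,0],[0,0,0,0]],
], gripper=0.0854)

```text
time: 10.97
ee_pos: [0.5395, -0.06, 0.1042]
tcp_rot: [-180.0, 0.0, -166.1]
wrist_force: [0.1, -0.6, -0.1]
opening: 0.072
grasp_force: 0.0
```

Emit:
play_rows([
  [[0,0,-0.005,0],[0,0,-0.015,0],[0,0,-0.03,0],[0,0,-0.035,0],[0,0,-0.035,0]],
])

```text
time: 11.38
ee_pos: [0.5389, -0.0599, 0.2256]
tcp_rot: [180.0, -0.0, -166.1]
wrist_force: [0.8, -0.7, -0.8]
opening: 0.0855
grasp_force: 0.0
```

Emit:
play_rows([
  [[0,0,-0.03,0],[0,0,-0.01,0],[0,0,0,0],[0,0,0,0],[0,0,0,0]],
])

```text
time: 11.8
ee_pos: [0.5392, -0.0599, 0.2629]
tcp_rot: [180.0, -0.1, -166.1]
wrist_force: [0.6, 0.4, 0.1]
opening: 0.0857
grasp_force: 0.0
```

```bash
python3 -c "
from h import *
o=bot.get_obs(); print(o['time'],o['ee_pos'],o['tcp_rot'])
c=cam('wrist'); np.savez('pics/w5.npz',**{k:c[k] for k in c})
s=cam('scene'); t=cam('top'); np.savez('pics/s5.npz',**s); np.savez('pics/t5.npz',**t)
im=np.vstack([np.hstack([cv2.resize(c['img'][20:260,140:460],(400,300),interpolation=2),cv2.resize(s['img'][165:240,205:305],(400,300),interpolation=2)]),
np.hstack([cv2.resize(s['img'][222:282,137:217],(400,300),interpolation=2),cv2.resize(t['img'][196:256,376:456],(400,300),interpolation=2)])])
cv2.imwrite('pics/m5.png',im)
"
```

```text
11.8 [ 0.53917426 -0.05992201  0.26289717] [ 1.79965108e+02 -9.54628934e-02 -1.66066030e+02]
```

View pics/m5.png

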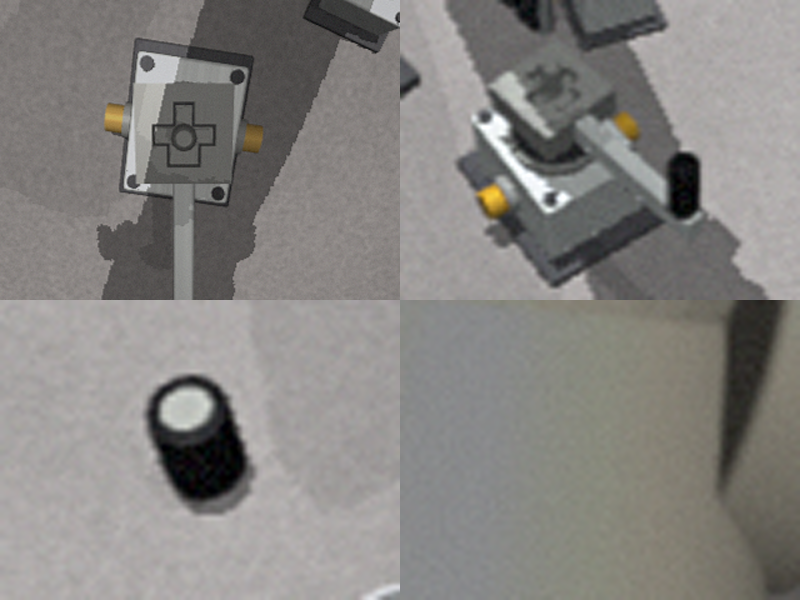

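The lever has dropped home: its spline cross is flush, just below the hub top, and the hub is horizontal in the scene view. Now the cap at about (0.5235, -0.288). It looks like a black cylinder with a grey top, scene crop (187,408), and it is the only one.

```bash
python3 -c "
from h import *
c=dict(np.load('pics/w5.npz')); C=lambda u,v:(140+u*.8-.1,20+v*.8-.1)
P=lambda u,v,z: plane(c,C(u,v),z)
k=[P(134,84,.126),P(233,83,.126),P(232,184,.126),P(137,184,.126)]; print('hub size',[round(np.linalg.norm(k[i]-k[i-1]),4) for i in range(4)],np.mean(k,0))
print('tip',P(183,137,.15))
l=P(110,118,.035);r=P(257,139,.035); print('ports',l,r,'valve yaw',np.degrees(np.arctan2(*(r-l)[1::-1]))-90)
plan([.5235,-.2877,.21],194,10)"
```

```text
hub size [np.float64(0.0596), np.float64(0.0585), np.float64(0.0601), np.float64(0.0596)] [ 0.48823125 -0.07394224  0.126     ]
tip [ 0.48776301 -0.0746692   0.15      ]
ports [ 0.49510729 -0.13303922  0.035     ] [ 0.48262905 -0.01436406  0.035     ] valve yaw 6.002374448541389
[[0.007, -0.0217, 0.0053, -0.0001], [0.007, -0.0217, 0.0053, -0.0001], [0.007, -0.0217, 0.0053, -0.0001], [0.007, -0.0217, 0.0053, -0.0001], [0.007, -0.0217, 0.0053, -0.0001]]
[[0.007, -0.0217, 0.0053, -0.0001], [0.007, -0.0217, 0.0053, -0.0001], [0.007, -0.0217, 0.0053, -0.0001], [0.007, -0.0217, 0.0053, -0.0001], [0.007, -0.0217, 0.0053, -0.0001]]
```

Emit:
play_rows([
  [[0.007,-0.0217,0.0053,0],[0.007,-0.0217,0.0053,0],[0.007,-0.0217,0.0053,0],[0.007,-0.0217,0.0053,0],[0.007,-0.0217,0.0053,0]],
])

```text
time: 12.37
ee_pos: [0.5311, -0.1746, 0.2367]
tcp_rot: [180.0, -0.1, -166.1]
wrist_force: [0.1, 0.2, -0.7]
opening: 0.0856
grasp_force: 0.0
```

Emit:
play_rows([
  [[0.007,-0.0217,0.0053,0],[0.007,-0.0217,0.0053,0],[0.007,-0.0217,0.0053,0],[0.007,-0.0217,0.0053,0],[0.007,-0.0217,0.0053,0]],
])

```text
time: 12.78
ee_pos: [0.5232, -0.2884, 0.2101]
tcp_rot: [179.9, -0.1, -166.1]
wrist_force: [-0.2, 0.7, 0.3]
opening: 0.0854
grasp_force: 0.0
```

Emit:
play_rows([
  [[0,0,0,0],[0,0,0,0],[0,0,0,0],[0,0,0,0],[0,0,0,0]],
])

```text
time: 13.2
ee_pos: [0.524, -0.2866, 0.2116]
tcp_rot: [-180.0, 0.0, -166.0]
wrist_force: [-0.0, 0.6, 0.6]
opening: 0.0853
grasp_force: 0.0
```

```bash
python3 -c "
from h import *
o=bot.get_obs(); print(o['time'],o['ee_pos'],o['tcp_rot'])
c=cam('wrist'); np.savez('pics/w6.npz',**{k:c[k] for k in c})
print(proj(c,[.5235,-.2877,.062]))
g=cv2.cvtColor(c['img'],cv2.COLOR_BGR2GRAY)
sub=c['img'][90:300,170:410]
m=(g>120).astype(np.uint8)
x=cv2.findContours((g<60).astype(np.uint8),cv2.RETR_LIST,cv2.CHAIN_APPROX_NONE)[0]
for k in x:
  if 400<cv2.contourArea(k)<20000: (a,b),r=cv2.minEnclosingCircle(k); print(round(a),round(b),round(r),cv2.contourArea(k))
cv2.imwrite('pics/w6.png',c['img'])
"
```

```text
13.2 [ 0.52398353 -0.28657245  0.21161342] [-1.79988064e+02  2.03240387e-02 -1.66005668e+02]
[287.65233316 190.42011057]
556 229 47 2708.0
279 187 17 823.0
280 181 30 2280.0
469 186 68 961.0
444 12 84 4037.0
```

View pics/w6.png

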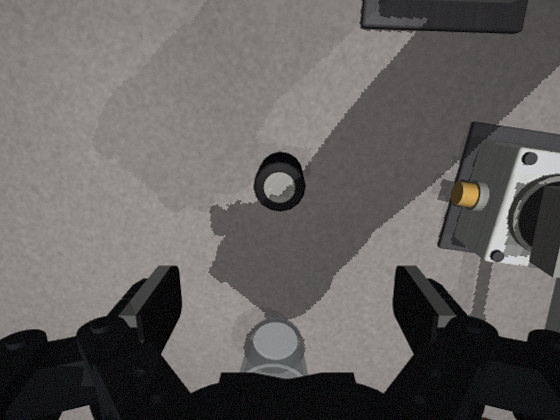

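The cap's top ring is centred at about (279,186), radius 25 px. The beaker is behind it at (275,345) and clear.

```bash
python3 -c "
from h import *
c=dict(np.load('pics/w6.npz')); w2=dict(np.load('pics/w2.npz')); s=dict(np.load('pics/s5.npz'))
p=plane(c,(279,186),.062); print(p, 'dia',np.linalg.norm(plane(c,(254,186),.062)-plane(c,(304.5,186),.062)))
print(tri(c,(279,186),w2,(54*.7,93*.7)),tri(c,(279,186),s,(137+188/5,222+410/5)))
plan([p[0],p[1],.022],194,10)"
```

```text
[ 0.52157439 -0.29560247  0.062     ] dia 0.0420218760478136
(array([ 0.52203222, -0.29552213,  0.05987972]), np.float64(5.2697679490774194e-05)) (array([ 0.57350287, -0.32091483, -0.15960311]), np.float64(0.06548533393347221))
[[0.0005, -0.0008, 0.019, -0.0], [0.0005, -0.0008, 0.019, -0.0], [0.0005, -0.0008, 0.019, -0.0], [0.0005, -0.0008, 0.019, -0.0], [0.0005, -0.0008, 0.019, -0.0]]
[[0.0005, -0.0008, 0.019, -0.0], [0.0005, -0.0008, 0.019, -0.0], [0.0005, -0.0008, 0.019, -0.0], [0.0005, -0.0008, 0.019, -0.0], [0.0005, -0.0008, 0.019, -0.0]]
```

Emit:
play_rows([
  [[0.001,-0.0015,0.02,0],[0.001,-0.0015,0.02,0],[0.001,-0.0015,0.02,0],[0.001,-0.0015,0.02,0],[0.001,-0.0015,0.02,0]],
])

```text
time: 13.67
ee_pos: [0.5209, -0.2954, 0.1107]
tcp_rot: [-180.0, 0.0, -166.0]
wrist_force: [-0.1, 0.7, 0.3]
opening: 0.0853
grasp_force: 0.0
```

Emit:
play_rows([
  [[0,0,0.02,0],[0,0,0.02,0],[0,0,0.02,0],[0,0,0.015,0],[0,0,0.0145,0]],
])

```text
time: 14.08
ee_pos: [0.5207, -0.2952, 0.0209]
tcp_rot: [180.0, -0.0, -166.0]
wrist_force: [-0.2, 0.2, 0.2]
opening: 0.0851
grasp_force: 0.0
```

Emit:
play_rows([
  [[0,0,0,0],[0,0,0,0],[0,0,0,0],[0,0,0,0],[0,0,0,0]],
], gripper=0.03, squeeze=40)

```text
time: 14.5
ee_pos: [0.5216, -0.2962, 0.0234]
tcp_rot: [-179.9, 0.1, -166.1]
wrist_force: [0.5, 1.3, 4.9]
opening: 0.0434
grasp_force: 40.9
```

Emit:
play_rows([
  [[0,0,0,0],[0,0,0,0],[0,0,0,0],[0,0,0,0],[0,0,0,0]],
])

```text
time: 14.92
ee_pos: [0.5216, -0.2962, 0.0234]
tcp_rot: [-179.9, 0.1, -166.1]
wrist_force: [0.8, 1.3, 6.5]
opening: 0.0431
grasp_force: 41.0
```

Emit:
play_rows([
  [[0,0,-0.01,0],[0,0,-0.03,0],[0,0,-0.04,0],[0,0,-0.04,0],[0,0,-0.04,0]],
])

```text
time: 15.33
ee_pos: [0.5202, -0.2957, 0.1842]
tcp_rot: [-180.0, -0.0, -166.1]
wrist_force: [1.1, -1.0, -0.3]
opening: 0.0431
grasp_force: 40.9
```

Emit:
play_rows([
  [[0,0,-0.03,0],[0,0,-0.01,0],[0,0,0,0],[0,0,0,0],[0,0,0,0]],
])

```text
time: 15.75
ee_pos: [0.5202, -0.2956, 0.2196]
tcp_rot: [179.9, -0.1, -166.1]
wrist_force: [-0.2, 0.1, -1.1]
opening: 0.0435
grasp_force: 40.9
```

```bash
python3 -c "
from h import *
print(bot.get_obs()['wrist_force'])
c=cam('wrist'); cv2.imwrite('pics/w7.png',c['img']); o=bot.get_obs()
pt=np.array(o['ee_pos'])+[0,0,.0386]; u,v=proj(c,pt); print('expect',u,v)
g=cv2.cvtColor(c['img'],cv2.COLOR_BGR2GRAY)
for th in (80,100):
  for k in cv2.findContours((g>th).astype(np.uint8),cv2.RETR_LIST,cv2.CHAIN_APPROX_NONE)[0]:
    if 300<cv2.contourArea(k)<6000:
      e=cv2.fitEllipse(k)
      if abs(e[0][0]-u)<60 and abs(e[0][1]-v)<60: print(th,e,plane(c,e[0],pt[2])-pt)
plan([.488,-.073,.22],194,10)"
```

```text
[-0.24040051  0.05837886 -1.06091195]
expect 292.19250136856436 325.1769338997409
80 ((338.0477294921875, 360.81549072265625), (26.850826263427734, 40.97098159790039), 54.162315368652344) [0.00988049 0.01875003 0.        ]
80 ((237.3092041015625, 360.1335754394531), (29.303386688232422, 41.41817855834961), 119.30839538574219) [ 0.01788923 -0.01491573  0.        ]
80 ((286.65093994140625, 328.2772521972656), (66.64968872070312, 77.11415100097656), 89.99884033203125) [ 0.00159607 -0.00150421  0.        ]
100 ((337.76336669921875, 360.3117370605469), (26.624624252319336, 40.57322692871094), 56.004364013671875) [0.00970639 0.01859781 0.        ]
100 ((236.86097717285156, 359.9934997558594), (27.98943519592285, 40.776615142822266), 118.45648956298828) [ 0.01787014 -0.01507668  0.        ]
100 ((287.1221008300781, 328.1808166503906), (64.94422912597656, 75.23131561279297), 94.63014221191406) [ 0.00152242 -0.00136051  0.        ]
[[-0.0022, 0.0224, -0.0001, -0.0001], [-0.0022, 0.0224, -0.0001, -0.0001], [-0.0022, 0.0224, -0.0001, -0.0001], [-0.0023, 0.0224, -0.0001, -0.0001], [-0.0023, 0.0224, -0.0001, -0.0001]]
[[-0.0023, 0.0224, -0.0001, -0.0001], [-0.0023, 0.0224, -0.0001, -0.0001], [-0.0023, 0.0224, -0.0001, -0.0001], [-0.0023, 0.0224, -0.0001, -0.0001], [-0.0023, 0.0224, -0.0001, -0.0001]]
```

The cap is held, with the same 1.5 mm lateral camera bias as the hub. Next it goes over the stem.

Emit:
play_rows([
  [[-0.0021,0.0224,0,0],[-0.0021,0.0224,0,0],[-0.0021,0.0224,0,0],[-0.0021,0.0224,0,0],[-0.0021,0.0224,0,0]],
])

```text
time: 16.22
ee_pos: [0.503, -0.1835, 0.2198]
tcp_rot: [179.9, -0.1, -166.1]
wrist_force: [0.3, 0.6, -0.7]
opening: 0.0431
grasp_force: 41.1
```

Emit:
play_rows([
  [[-0.0021,0.0224,0,0],[-0.0021,0.0224,0,0],[-0.0021,0.0224,0,0],[-0.0021,0.0224,0,0],[-0.0021,0.0224,0,0]],
])

```text
time: 16.63
ee_pos: [0.4862, -0.0723, 0.22]
tcp_rot: [179.9, -0.1, -166.1]
wrist_force: [0.5, 0.2, -0.9]
opening: 0.0429
grasp_force: 41.1
```

Emit:
play_rows([
  [[0,0,0.015,0],[0,0,0.015,0],[0,0,0.008,0],[0,0,0,0],[0,0,0,0]],
])

```text
time: 17.05
ee_pos: [0.4866, -0.0735, 0.1829]
tcp_rot: [180.0, -0.1, -166.1]
wrist_force: [0.1, -0.0, -0.1]
opening: 0.0433
grasp_force: 41.2
```

```bash
python3 -c "
from h import *
o=bot.get_obs(); print(o['ee_pos'],o['wrist_force'])
c=cam('scene'); print('expected tip,cap rim',proj(c,[.488,-.073,.15]),proj(c,[.488,-.073,o['ee_pos'][2]-.0234]))
w=cam('wrist'); p=np.round(proj(w,[.488,-.073,.15])).astype(int); print(p)
cv2.imwrite('pics/m8.png',np.hstack([cv2.resize(c['img'][150:240,195:315],(400,300),interpolation=2),cv2.resize(w['img'],(400,300),interpolation=3)]))
"
```

```text
[ 0.48657914 -0.07350904  0.18291782] [ 0.06338955 -0.01728614 -0.09682986]
expected tip,cap rim [241.6651107 180.5811071] [241.47341907 178.32582486]
[291 246]
```

View pics/m8.png

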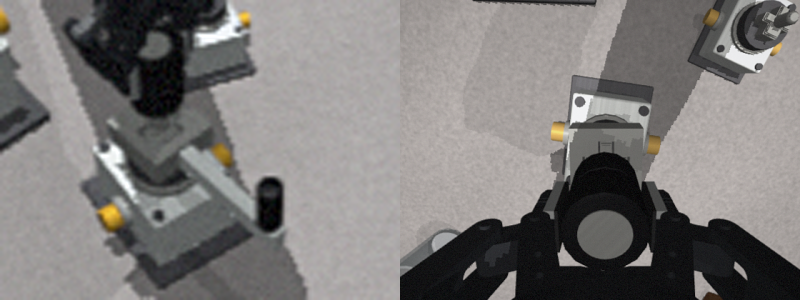

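The cap hangs directly above the stem: cap rim at (157,105) in the left crop, over the hub centre. Lowering.

Emit:
play_rows([
  [[0,0,0.004,0],[0,0,0.004,0],[0,0,0.004,0],[0,0,0.004,0],[0,0,0.002,0]],
])

```text
time: 17.57
ee_pos: [0.4869, -0.0734, 0.165]
tcp_rot: [180.0, -0.0, -166.1]
wrist_force: [-0.6, 0.2, -2.0]
opening: 0.0432
grasp_force: 41.2
```

Emit:
play_rows([
  [[0,0,0.003,0],[0,0,0.003,0],[0,0,0.002,0],[0,0,0.002,0],[0,0,0.002,0]],
])

```text
time: 17.98
ee_pos: [0.4871, -0.0734, 0.1536]
tcp_rot: [-180.0, 0.0, -166.1]
wrist_force: [0.2, 0.2, -0.2]
opening: 0.0433
grasp_force: 41.2
```

Emit:
play_rows([
  [[0,0,0.0015,0],[0,0,0.001,0],[0,0,0.001,0],[0,0,0,0],[0,0,0,0]],
])

```text
time: 18.4
ee_pos: [0.4872, -0.0734, 0.1503]
tcp_rot: [180.0, 0.0, -166.1]
wrist_force: [0.9, -0.3, -0.4]
opening: 0.0433
grasp_force: 41.2
```

Emit:
play_rows([
  [[0,0,0.001,0],[0,0,0.0005,0],[0,0,0,0],[0,0,0,0],[0,0,0,0]],
])

```text
time: 18.82
ee_pos: [0.4873, -0.0735, 0.1494]
tcp_rot: [-180.0, 0.0, -166.1]
wrist_force: [-1.9, 0.3, 5.6]
opening: 0.0431
grasp_force: 41.6
```

Emit:
play_rows([
  [[0,0,0.0005,0],[0,0,0,0],[0,0,0,0],[0,0,0,0],[0,0,0,0]],
])

```text
time: 19.23
ee_pos: [0.4873, -0.0734, 0.1493]
tcp_rot: [-180.0, 0.1, -166.1]
wrist_force: [-2.2, 1.4, 8.4]
opening: 0.0434
grasp_force: 42.0
```

The cap seated at TCP z = 0.1494 with a firm reaction, where 0.1494 was expected. Releasing and rising.

Emit:
play_rows([
  [[0,0,-0.0007,0],[0,0,0,0],[0,0,0,0],[0,0,0,0],[0,0,0,0]],
], gripper=0.0854)

```text
time: 19.65
ee_pos: [0.4871, -0.0734, 0.1487]
tcp_rot: [180.0, -0.0, -166.1]
wrist_force: [0.0, 0.2, 0.0]
opening: 0.0853
grasp_force: 0.0
```

Emit:
play_rows([
  [[0,0,-0.01,0],[0,0,-0.02,0],[0,0,-0.03,0],[0,0,-0.035,0],[0,0,-0.035,0]],
])

```text
time: 20.07
ee_pos: [0.4866, -0.0733, 0.2809]
tcp_rot: [180.0, -0.0, -166.1]
wrist_force: [1.7, -0.0, -0.2]
opening: 0.0856
grasp_force: 0.0
```

Emit:
play_rows([
  [[0,0,0,0],[0,0,0,0],[0,0,0,0],[0,0,0,0],[0,0,0,0]],
])

```text
time: 20.48
ee_pos: [0.4867, -0.0734, 0.2778]
tcp_rot: [180.0, -0.1, -166.1]
wrist_force: [0.2, 0.1, 0.6]
opening: 0.0853
grasp_force: 0.0
```

```bash
python3 -c "
from h import *
o=bot.get_obs(); print(o['ee_pos'],o['tcp_rot'])
w=cam('wrist'); s=cam('scene')
print('cap top exp',proj(w,[.488,-.0745,.188]),proj(s,[.488,-.073,.188]),'post exp',proj(w,[.6122,-.0423,.172]),proj(s,[.6122,-.0423,.172]))
def ell(im,th,u,v,rad,amin,amax,inv=0):
  g=cv2.cvtColor(im,cv2.COLOR_BGR2GRAY)
  m=(g<th) if inv else (g>th)
  for k in cv2.findContours(m.astype(np.uint8),cv2.RETR_LIST,cv2.CHAIN_APPROX_NONE)[0]:
    if amin<cv2.contourArea(k)<amax and len(k)>5:
      e=cv2.fitEllipse(k)
      if np.hypot(e[0][0]-u,e[0][1]-v)<rad: print(np.round(np.r_[e[0],e[1]],1),cv2.contourArea(k),'on .188',plane(c,e[0],.188))
c=w; ell(w['img'],100,*proj(w,[.488,-.0745,.188]),40,200,6000)
c=s; ell(s['img'],120,*proj(s,[.488,-.073,.188]),15,20,400)
ell(s['img'],45,*proj(s,[.6122,-.0423,.15]),12,20,400,1)
cv2.imwrite('pics/m9.png',np.hstack([cv2.resize(s['img'][150:240,195:315],(400,300),interpolation=2),cv2.resize(w['img'],(400,300),interpolation=3)]))
plan([.6122,-.0423,.25],194,5)"
```

```text
[ 0.48674259 -0.07337321  0.27784172] [ 1.79956925e+02 -1.06858928e-01 -1.66067166e+02]
cap top exp [287.08096687 213.96750412] [240.88389934 171.39003206] post exp [288.66906897 357.93849285] [275.26041598 205.1105843 ]
[275.6 211.    6.8  16.4] 80.0 on .188 [ 0.63706237 -0.0555375   0.188     ]
[[-0.0258, -0.0, 0.0056, -0.0002], [-0.0258, -0.0, 0.0056, -0.0002], [-0.0258, -0.0, 0.0056, -0.0002], [-0.0258, -0.0, 0.0056, -0.0002], [-0.0258, -0.0, 0.0056, -0.0002]]
```

View pics/m9.png

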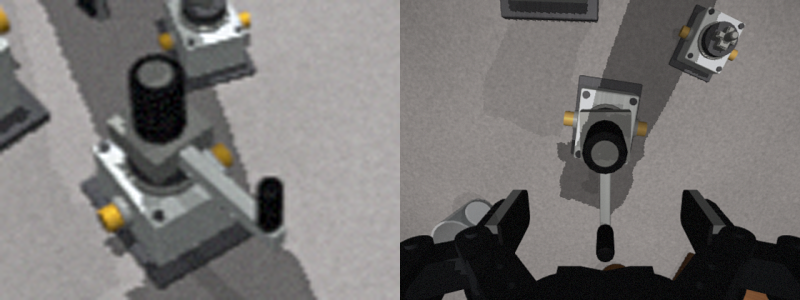

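The cap sits upright and flat on the hub (left crop (158,98)), and the lever arm leads to the post at (268,205), as predicted. Next I'll cage the post, after checking bottle clearance in numbers.

```bash
python3 -c "
from h import *
t=cam('top');s=dict(np.load('pics/s5.npz'))
print('bottle top',tri(t,(279,104),s,(335,257)),'base-ish',plane(s,(331,283),.02))
"
```

```text
bottle top (array([0.78757884, 0.02310022, 0.13049596]), np.float64(0.0011762348500881095)) base-ish [0.80218055 0.0162859  0.02      ]
```

Emit:
play_rows([
  [[-0.0258,0,0,0],[-0.0258,0,0,0],[-0.0258,0,0,0],[-0.0258,0,0,0],[-0.0258,0,0,0]],
], gripper=0.05)

```text
time: 21.05
ee_pos: [0.6133, -0.042, 0.2786]
tcp_rot: [180.0, -0.0, -166.1]
wrist_force: [0.1, 0.6, 0.7]
opening: 0.05
grasp_force: 0.0
```

Bottle is 0.17 m away. Now I descend to TCP 0.136 and narrow the cage.

Emit:
play_rows([
  [[0,0,0.035,0],[0,0,0.035,0],[0,0,0.03,0],[0,0,0.025,0],[0,0,0.017,0]],
])

```text
time: 21.47
ee_pos: [0.6111, -0.0422, 0.1333]
tcp_rot: [179.9, -0.2, -166.1]
wrist_force: [0.5, -0.7, -0.3]
opening: 0.0503
grasp_force: 0.0
```

Emit:
play_rows([
  [[0,0,0,0],[0,0,0,0],[0,0,0,0],[0,0,0,0],[0,0,0,0]],
], gripper=0.027, squeeze=20)

```text
time: 21.88
ee_pos: [0.613, -0.0424, 0.1386]
tcp_rot: [-180.0, 0.1, -166.1]
wrist_force: [-0.2, 0.4, 0.0]
opening: 0.0267
grasp_force: 0.0
```

```bash
python3 -c "
import numpy as np
# arc rows: 5 deg each, radius .128, tool x inward, +y = CCW tangent
d=np.radians(5); print(.128*np.sin(d),.128*(1-np.cos(d)),d)"
```

```text
0.011155935071700245 0.00048707864425657024 0.08726646259971647
```

Emit:
play_rows([
  [[0.0003,0.0089,0,-0.0698],[0.0003,0.0089,0,-0.0698],[0.0003,0.0089,0,-0.0698],[0.0003,0.0089,0,-0.0698],[0.0003,0.0089,0,-0.0698]],
])

```text
time: 22.3
ee_pos: [0.595, -0.0017, 0.1381]
tcp_rot: [-179.9, 0.1, -145.9]
wrist_force: [2.1, -1.7, -0.0]
opening: 0.0273
grasp_force: 0.8
```

Emit:
play_rows([
  [[0.0003,0.0089,0,-0.0698],[0.0003,0.0089,0,-0.0698],[0.0003,0.0089,0,-0.0698],[0.0003,0.0089,0,-0.0698],[0.0003,0.0089,0,-0.0698]],
])

```text
time: 22.72
ee_pos: [0.5642, 0.0304, 0.1381]
tcp_rot: [-179.9, 0.1, -125.9]
wrist_force: [1.9, -0.5, 0.0]
opening: 0.0271
grasp_force: 0.8
```

Emit:
play_rows([
  [[0.0003,0.0089,0,-0.0698],[0.0003,0.0089,0,-0.0698],[0.0003,0.0089,0,-0.0698],[0.0003,0.0089,0,-0.0698],[0.0003,0.0089,0,-0.0698]],
])

```text
time: 23.13
ee_pos: [0.5244, 0.05, 0.1381]
tcp_rot: [-179.9, 0.1, -105.9]
wrist_force: [2.3, 0.4, -1.0]
opening: 0.027
grasp_force: 0.8
```

```bash
python3 -c "
from h import *
o=bot.get_obs(); d=o['ee_pos'][:2]-np.array([.488,-.073]); print(np.hypot(*d),np.degrees(np.arctan2(d[1],d[0])),o['q'],o['wrist_force'])"
```

```text
0.1282343489924384 73.53001866185961 [ 5.44164451e+00  7.93843601e-01 -4.58092983e+00  8.44902774e+01
  4.38142423e-03 -6.86900139e+01] [ 2.30223985  0.392165   -0.97710178]
```

Continuing gently in 2° rows until it is firm.

Emit:
play_rows([
  [[0.0001,0.0045,0,-0.0349],[0.0001,0.0045,0,-0.0349],[0.0001,0.0045,0,-0.0349],[0.0001,0.0045,0,-0.0349],[0.0001,0.0045,0,-0.0349]],
])

```text
time: 23.55
ee_pos: [0.5024, 0.0541, 0.1382]
tcp_rot: [-179.9, 0.0, -96.0]
wrist_force: [1.5, 1.1, 0.1]
opening: 0.027
grasp_force: 0.7
```

Emit:
play_rows([
  [[0.0001,0.0045,0,-0.0349],[0.0001,0.0045,0,-0.0349],[0.0001,0.0045,0,-0.0349],[0,0.0022,0,-0.0175],[0,0,0,0]],
])

```text
time: 23.97
ee_pos: [0.4864, 0.0546, 0.1379]
tcp_rot: [-179.9, 0.0, -89.0]
wrist_force: [-0.5, -0.2, 0.1]
opening: 0.0272
grasp_force: 0.1
```

Emit:
play_rows([
  [[0,0.0022,0,-0.0175],[0,0.0022,0,-0.0175],[0,0.0011,0,-0.0087],[0,0,0,0],[0,0,0,0]],
])

```text
time: 24.38
ee_pos: [0.482, 0.0543, 0.1376]
tcp_rot: [-179.8, -0.0, -86.6]
wrist_force: [7.6, -0.5, 0.4]
opening: 0.027
grasp_force: 3.6
```

Emit:
play_rows([
  [[0,0.0011,0,0],[0,0.0011,0,0],[0,0,0,0],[0,0,0,0],[0,0,0,0]],
])

```text
time: 24.8
ee_pos: [0.481, 0.0542, 0.1378]
tcp_rot: [-179.7, -0.0, -86.6]
wrist_force: [13.5, 0.3, -2.0]
opening: 0.0272
grasp_force: 6.8
```

Emit:
play_rows([
  [[0,0.001,0,0],[0,0.001,0,0],[0,0,0,0],[0,0,0,0],[0,0,0,0]],
])

```text
time: 25.22
ee_pos: [0.4802, 0.0542, 0.138]
tcp_rot: [-179.5, -0.0, -86.6]
wrist_force: [20.4, 0.3, -2.7]
opening: 0.0269
grasp_force: 9.9
```

Emit:
play_rows([
  [[0,-0.002,0,0],[0,-0.002,0,0],[0,-0.001,0,0],[0,0,0,0],[0,0,0,0]],
], gripper=0.05)

```text
time: 25.63
ee_pos: [0.4812, 0.0544, 0.1368]
tcp_rot: [180.0, -0.0, -86.6]
wrist_force: [0.6, -0.7, 0.6]
opening: 0.0499
grasp_force: 0.0
```

Emit:
play_rows([
  [[0,0,-0.01,0],[0,0,-0.02,0],[0,0,-0.03,0],[0,0,-0.035,0],[0,0,-0.035,0]],
])

```text
time: 26.05
ee_pos: [0.4808, 0.0543, 0.269]
tcp_rot: [180.0, -0.0, -86.6]
wrist_force: [0.9, 0.9, -0.3]
opening: 0.0504
grasp_force: 0.0
```

Emit:
play_rows([
  [[-0.02,0,-0.02,0],[-0.02,0,0,0],[-0.02,0,0,0],[0,0,0,0],[0,0,0,0]],
])

```text
time: 26.47
ee_pos: [0.4777, 0.1148, 0.2875]
tcp_rot: [-180.0, -0.0, -86.5]
wrist_force: [-0.0, -0.3, -0.5]
opening: 0.0499
grasp_force: 0.0
```

```bash
python3 -c "
from h import *
o=bot.get_obs(); print(o['time'],o['ee_pos'])
w=cam('wrist'); s=cam('scene')
a=np.radians(91.5); h=np.array([.488,-.073])
post=[*(h+.128*np.array([np.cos(a),np.sin(a)])),.15]
g=cv2.cvtColor(s['img'],cv2.COLOR_BGR2GRAY)
for n,p in (('post',post),('cap',[.488,-.073,.157])):
  u=proj(s,p); print(n,'exp',u)
  for k in cv2.findContours((g<45).astype(np.uint8),cv2.RETR_LIST,cv2.CHAIN_APPROX_NONE)[0]:
    if cv2.contourArea(k)>20:
      m=cv2.boundingRect(k); q=np.array([m[0]+m[2]/2,m[1]+m[3]/2])
      if np.hypot(*(q-u))<15: print('found',m,cv2.contourArea(k),q)
# arm direction in wrist view: bright arm pixels between hub edge and post
gw=cv2.cvtColor(w['img'],cv2.COLOR_BGR2GRAY)
for d in (.05,.07,.09,.105):
  best=[]
  for t in np.arange(-.03,.0301,.0005):
    p=[h[0]+d*np.cos(a)-t*np.sin(a),h[1]+d*np.sin(a)+t*np.cos(a),.122]; u=np.round(proj(w,p)).astype(int)
    best.append(int(gw[u[1],u[0]]) if 0<=u[0]<560 and 0<=u[1]<420 else -1)
  print(d,best[::4])
"
```

```text
26.4667 [0.47766293 0.11482083 0.2875217 ]
post exp [283.2621524  161.69511575]
found (281, 156, 7, 16) 81.0 [284.5 164. ]
cap exp [241.52438152 178.92540613]
found (235, 166, 16, 27) 221.0 [243.  179.5]
0.05 [216, 215, 213, 215, 216, 207, 204, 203, 190, 177, 93, 112, 197, 213, 213, 210, 213, 213, 111, 93, 60, 64, 62, 57, 61, 62, 65, 62, 62, 58, 65]
0.07 [85, 116, 130, 131, 127, 132, 129, 76, 77, 80, 74, 83, 215, 219, 215, 213, 214, 216, 159, 151, 130, 98, 129, 129, 128, 128, 132, 131, 131, 132, 129]
0.09 [145, 138, 132, 141, 136, 136, 97, 76, 80, 74, 76, 65, 221, 217, 219, 219, 219, 219, 114, 128, 129, 134, 132, 129, 132, 140, 135, 125, 134, 135, 132]
0.105 [147, 148, 135, 134, 134, 136, 101, 77, 76, 74, 76, 148, 223, 220, 219, 219, 222, 222, 137, 130, 136, 137, 136, 133, 133, 141, 136, 134, 141, 136, 132]
```

The arm lies along 91.5°, where the stop plus play should put it, and the push built up to 20 N against a firm stop. The cap is still in place and the gripper is clear of everything.

```bash
python3 -c "
from workcell import bot
print(bot.job_done())"
```

```text
the job is handed in; nothing more can be done
None
```

The lever is seated on the stem, the cap sits flat on the hub, and the lever was then swung counter-clockwise to its firm stop. I never touched the beaker, bottle or slide box, and I handed the job in at about 26.5 s with the gripper clear; no verdict came back.

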